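# Close the movement testers and plug in the test probe

## Robot

A 7-joint arm with a two-finger parallel gripper is mounted at the origin on the work surface. World frame = base frame: x ahead of the robot, y to its left, z up, the work surface at z = 0. Lengths are in m, angles in rad, forces in N, time in s.
With the tool pointing down it reaches from about 0.4 to 0.85 m from the base axis. Payload 4.5 kg.
Tool frame: the origin (TCP) lies at the very end of the fingers, on their centre line; the grasp point (between the pads) lies 19 mm behind it; z points along the fingers, y is the line along which they close (so a half turn about z gives the same grasp; the last joint's range is limited). The gripper opens to 85 mm and grips with 20 to 120 N. Pads are 22 mm wide; open, the fingers measure 114 mm over their backs; the gripper's body (76 mm by 85 mm) begins 54 mm behind the grasp point. The pads swing forward as they close: fully open they stand 13 mm farther back than shut.
Start: joints at [-1.123, 0.689, -0.195, 1.565, 0.157, 0.902, -0.215], TCP at [0.251, 0.572, 0.231] pointing down, gripper open.
Joint ranges: [-3.01, 3.01], [-0.46, 2.08], [-1.47, 1.51], [0.13, 2.56], [-1, 4.14], [0.04, 2.09], [-2.66, 2.66]. Speed limits (rad/s): [2.57, 2.57, 3.14, 3.14, 3.14, 3.14, 3.14].

## Interface

Orientations are given as a rotation vector (axis times angle).
In Python, from bench import monitor, snapshot, workorder gives the robot as it stands.
- The arm moves only by the shell command python3 -m inch 'ROWS' [FORCE]. ROWS is JSON, one flat list of numbers, 7 for each row, row after row: the closure, from 0 (fully open) to 1 (shut), then the shift along the tool's x, y, z in cm, then the turn, a rotation vector about the tool's x, y, z in rad. In form: [fingers, tx, ty, tz, wx, wy, wz, fingers, tx, ty, tz, wx, wy, wz, ...]. A call has 1 to 5 rows; each row shifts and turns the commanded pose from where the row before left it, along the tool's axes as they then stand; what a row does not reach is not made up. A row lasts 1/10 s, in which the tool goes at most 50 mm and 8.59 degrees, less where a joint would pass 70% of its speed; a pose out of reach is approached as far as the arm can. A call is refused whole if a number of a shift passes 5 or a number of a turn 0.15, either way. A call with a gripper value outside its range is refused whole. The fingers move at their own pace and stop on an object; FORCE is the grip in N (left out, the last holds). Time passes only in rows, so rows that do not move let the fingers close. It gives the time, the measured TCP pose, the force, the opening and the grip force at its end, in the units of the state.
- monitor.observe(): the state, without advancing time (a new reading comes with each control period).
- snapshot(name): name is "side" or "top" or "wrist"; returns a dict with "img" (480x640x3 uint8, red, green, blue), "intrinsics" (3x3 intrinsics, pixels), "world_from_camera" (4x4, takes a point from camera to world coordinates). Camera axes: x right, y down, z forward; pixel columns grow to the right and rows downward; lengths in m; the calibration is good to about 2 mm. The wrist camera is an equidistant fisheye: a pixel r from the principal point sees the ray r / f radians off the axis. A picture is of the moment at which its call begins. There is no depth.
- workorder.job_done(): hands the job in; it is judged then, once.
The state is a dict: "time": time; "joint_positions": joint angles; "qvel": joint speeds; "joint_efforts": joint torques, N m; "position": TCP position; "ee_rot": TCP orientation; "wrist_force": force on the tool from outside, world axes, zero at the start; "ft_torque": the same for the moment, N m; "grip_width": opening from 0.0 (shut) to 1.0 (fully open); "grip_force": force on a finger pad.
Only numpy, scipy, OpenCV 4.12 (cv2) and the standard library are available. Lean on these libraries where they do the work, as an engineer would, in place of code of your own. Each camera call takes 0.05 s, during which the arm holds its last target. There are 200 camera calls.

## Task

Press the hinged covers of both movement testers down until each one snaps shut and stays shut by itself. Then take the test probe out of its stand and put it fully home, pin down, in the terminal opening of the larger tester, and leave it standing there. Leave the other things on the bench where they are.

Things in the scene. Friction and masses are not known exactly. Their poses are not given: they have to be found in the camera images.
- large_tester: The large movement tester, fixed: a low grey box 160 mm deep (x), 110 mm wide (y), 38 mm high, with a big pocket-watch movement in a bay under a hinged window cover. Origin: centre of its underside; x points from its front edge (robot's side) to the hinge at the back, z up. Its 52 mm deep front deck has a square catch slot in the middle and the terminal on the left (+y).
- large_cover (a joint): Angle of the large cover, rad: 0 shut flat; starts open at 0.6 to 1.0; stop 1.25. Its free edge swings up and away from the robot. Stays half open, but springs up again if pressed down and let go, unless the nib under its tab has passed the sprung catch (about 0.16 to 0.06 rad, 10 N on the tab); then it holds itself at 0 to 0.02. Frame 6 mm thick, 106 mm wide, clear pane.
- large_lip (a point): Where to press: on the upper (outer) face of the ribbed black tab (30 mm wide, 34 mm long) in the middle of the large cover's free edge, 118 mm from the hinge line and 14 mm inside the tab's end. Moves with the cover; when shut, 8 mm above the hinge line.
- large_hinge (a point): Middle of the large cover's hinge line (turning axis along the tester's y), 76 mm behind the tester's origin and 39.5 mm above the bench.
- large_terminal (a point): Centre of the mouth of the large tester's round terminal opening in its deck, 38 mm above the bench, in a thin brass ring: a straight upright hole 10.5 mm wide, 35 mm deep, with a 1.5 mm chamfer. Its axes are the tester's. This is the one the probe goes into.
- small_tester: The small movement tester, fixed: a low grey box 134 mm deep (x), 90 mm wide (y), 38 mm high, with a small wrist-watch movement in a bay under a hinged window cover. Origin: centre of its underside; x points from its front edge (robot's side) to the hinge at the back, z up. Its 52 mm deep front deck has a square catch slot in the middle and the terminal on the left (+y).
- small_cover (a joint): Angle of the small cover, rad: 0 shut flat; starts open at 0.6 to 1.0; stop 1.25. Its free edge swings up and away from the robot. Stays half open, but springs up again if pressed down and let go, unless the nib under its tab has passed the sprung catch (about 0.16 to 0.06 rad, 10 N on the tab); then it holds itself at 0 to 0.02. Frame 6 mm thick, 86 mm wide, clear pane.
- small_lip (a point): Where to press: on the upper (outer) face of the ribbed black tab (30 mm wide, 34 mm long) in the middle of the small cover's free edge, 92 mm from the hinge line and 14 mm inside the tab's end. Moves with the cover; when shut, 8 mm above the hinge line.
- small_hinge (a point): Middle of the small cover's hinge line (turning axis along the tester's y), 63 mm behind the tester's origin and 39.5 mm above the bench.
- small_terminal (a point): Centre of the mouth of the small tester's round terminal opening in its deck, 38 mm above the bench, in a thin brass ring: a straight upright hole 10.5 mm wide, 35 mm deep, with a 1.5 mm chamfer. Its axes are the tester's. The probe does not belong here.
- probe: Test probe, loose, about 60 g, 115 mm long. Origin: centre of its tip, z along it up to the handle. Steel pin 8 mm thick, 32 mm long (last 6 mm tapered to 5 mm), then a collar 20 mm wide and 6 mm high, then a round black handle 16 mm thick, 38 to 115 mm above the tip. Starts upright in the stand's hole, its collar on the stand's top.
- stand: Probe stand, fixed: dark wooden block 70 x 70 x 40 mm with a hole in the middle (as the terminals'). Origin: centre of its underside.
- loupe: Bystander, loose, to be left alone: black eyeglass loupe, 40 mm wide, 46 mm high, standing (origin: centre of its underside).
- screwdriver: Bystander, loose, to be left alone: steel screwdriver lying flat, 120 mm long (origin: underside, about the middle).
- tweezers: Bystander, loose, to be left alone: steel tweezers lying flat, 124 mm long, 7 mm high (origin: underside, the middle).
- bell_press: Bystander, loose, to be left alone: white bell-shaped press with a thin upright handle, 52 mm wide, 102 mm high (origin: centre of its underside).
- case_cushion: Bystander, loose, to be left alone: dark wooden cushion 60 mm wide with a watch case on it, 25 mm high (origin: centre of its underside).
- oil_bottle: Bystander, loose, to be left alone: white oil bottle, 32 mm wide, 85 mm high (origin: centre of its underside).
- parts_jar: Bystander, loose, to be left alone: low glass jar, 52 mm wide, 35 mm high (origin: centre of its underside).

How it is judged:
On the way, in this order (a step that is already met when the one before it is completed fails the run):
1. both covers are snapped shut at once (each below 0.045 rad) (value of joint each of large_cover, small_cover below 0.045 rad), for 0.3 s.
2. the probe stands in the larger tester's terminal, pin at least 27 of its 32 mm deep (z of probe in the frame of large_terminal below -0.027 m and horizontal distance between probe and large_terminal below 0.005 m and angle between probe's own z axis and vertical below 0.1 rad), for 0.2 s.
At the end, for the whole second after the job is handed in: Both covers are shut and held by their catches (each below 0.045 rad), and the probe stands at rest in the larger tester's terminal: pin at least 27 mm deep, tip within 5 mm of the opening's centre line seen from above, within 0.1 rad of upright (all of step 1 and all of step 2 and linear speed of probe below 0.02 m/s); the robot touches nothing.
It fails at once if a bystander is moved by more than 30 mm (distance of any of loupe, screwdriver, tweezers, bell_press, case_cushion, oil_bottle, parts_jar from where it was at the start of the episode above 0.03 m).
It also fails if it takes over 64 s, if anything falls off the work surface, if the arm or the gripper's body presses on something with over 40 N, if the wrist force passes 120 N, or if a joint passes its speed limit or range.

## Working session

There is one attempt and no reset: what is moved stays moved. The work goes in short steps, Python scripts to look and compute and a shell command to move; the robot and the scene stay as the last step left them, time stands still between calls to the robot, and variables do not carry over. Pictures are saved under pics/ and viewed, at most 10 in all, crops included, and the job is handed in when it is done.

```bash
mkdir -p pics && ls
python3 - <<'E'
from bench import monitor, snapshot
import cv2, pickle
s=monitor.observe(); print({k:s[k] for k in('time','position','ee_rot','grip_width')})
d={n:snapshot(n) for n in('top','side','wrist')}
pickle.dump(d,open('s0.pkl','wb'))
for n in d:
    cv2.imwrite(f'pics/{n}0.png',d[n]['img'][:,:,::-1]); print(n,d[n]['intrinsics'],d[n]['world_from_camera'])
E
```

```text
pics
{'time': 0.0, 'position': array([0.25107927, 0.57162173, 0.23044175]), 'ee_rot': array([-6.45120882e-01, -3.07438187e+00,  2.98935393e-03]), 'grip_width': 1.0027302562978109}
top [[476.5157537    0.         326.03037957]
 [  0.         476.5157537  238.56433514]
 [  0.           0.           1.        ]] [[ 2.68435829e-02 -9.92270759e-01  1.21153464e-01  4.72892416e-01]
 [-9.99639617e-01 -2.66164230e-02  3.49317829e-03  4.84662982e-02]
 [-2.41506827e-04 -1.21203572e-01 -9.92627642e-01  1.03006662e+00]
 [ 0.00000000e+00  0.00000000e+00  0.00000000e+00  1.00000000e+00]]
side [[557.5971757    0.         315.16717027]
 [  0.         557.5971757  238.20479299]
 [  0.           0.           1.        ]] [[ 0.76187191 -0.39012569  0.51706202 -0.01685199]
 [-0.64762053 -0.47331978  0.59712313 -0.64740846]
 [ 0.01178261 -0.78979132 -0.61326245  0.76568671]
 [ 0.          0.          0.          1.        ]]
wrist [[371.64829954   0.         323.91278834]
 [  0.         371.64829954 242.84608302]
 [  0.           0.           1.        ]] [[ 4.01367048e-01  8.70566111e-01  2.84638612e-01  1.79277779e-01]
 [ 9.15917296e-01 -3.81492607e-01 -1.24735312e-01  6.03858720e-01]
 [-2.80951781e-06  3.10770072e-01 -9.50485120e-01  3.73368929e-01]
 [ 0.00000000e+00  0.00000000e+00  0.00000000e+00  1.00000000e+00]]
```

View pics/top0.png

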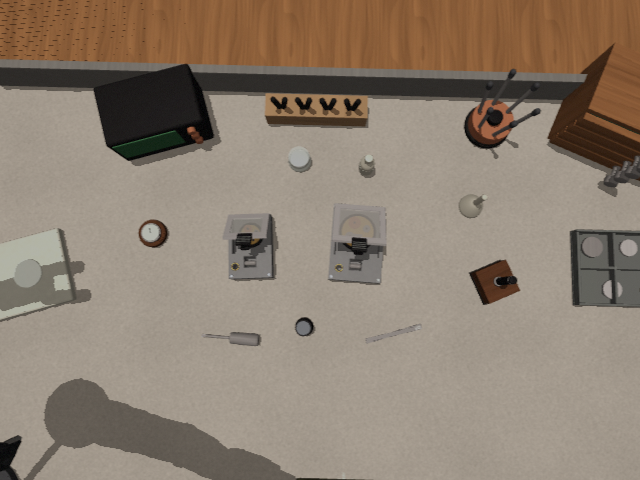

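View pics/side0.png

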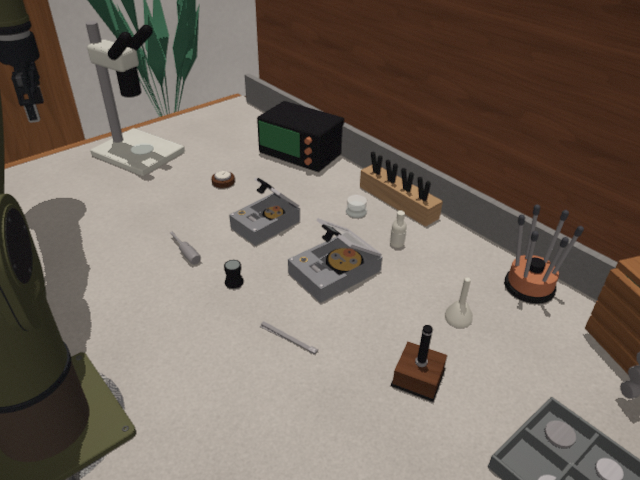

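The top view shows the large tester at about (357,244), the small one at (250,247), and the stand with the probe at (495,282). The bystanders stand clear of all three. The side view has the tabs near (330,233) and (263,186), and the probe at (426,345). Next I'll enlarge the details.

```bash
cat > geo.py <<'E'
import numpy as np
def ray(c,uv):
    K,T=c['intrinsics'],c['world_from_camera']
    d=T[:3,:3]@np.linalg.inv(K)@np.array([uv[0],uv[1],1.]); return T[:3,3],d/np.linalg.norm(d)
def wray(c,uv):
    K,T=c['intrinsics'],c['world_from_camera']
    p=np.array([uv[0]-K[0,2],uv[1]-K[1,2]]); r=np.hypot(*p); t=r/K[0,0]
    d=np.array([*(p/max(r,1e-9)*np.sin(t)),np.cos(t)]); return T[:3,3],T[:3,:3]@d
def onz(od,z): o,d=od; return o+d*(z-o[2])/d[2]
def onplane(od,p,n): o,d=od; return o+d*(np.dot(p-o,n)/np.dot(d,n))
def tri(a,b):
    (o1,d1),(o2,d2)=a,b
    t=np.linalg.lstsq(np.c_[d1,-d2],o2-o1,rcond=None)[0]
    p,q=o1+t[0]*d1,o2+t[1]*d2; return (p+q)/2,np.linalg.norm(p-q)
def proj(c,P):
    K,T=c['intrinsics'],c['world_from_camera']; q=T[:3,:3].T@(np.asarray(P)-T[:3,3]); u=K@q; return u[:2]/u[2]
E
python3 - <<'E'
import pickle,cv2,numpy as np
d=pickle.load(open('s0.pkl','rb'));t=d['top']['img'];s=d['side']['img']
R=lambda im,x,y,w,h,k:cv2.resize(im[y:y+h,x:x+w],None,fx=k,fy=k,interpolation=cv2.INTER_CUBIC)
o=np.zeros((600,800,3),np.uint8)
o[:400]=R(t,205,195,200,100,4)
o[400:600,:280]=R(t,460,255,70,50,4)
o[400:600,280:800]=R(s,225,170,130,50,4)
cv2.imwrite('pics/c1.png',o[:,:,::-1])
E
```

```text
(no output)
```

View pics/c1.png

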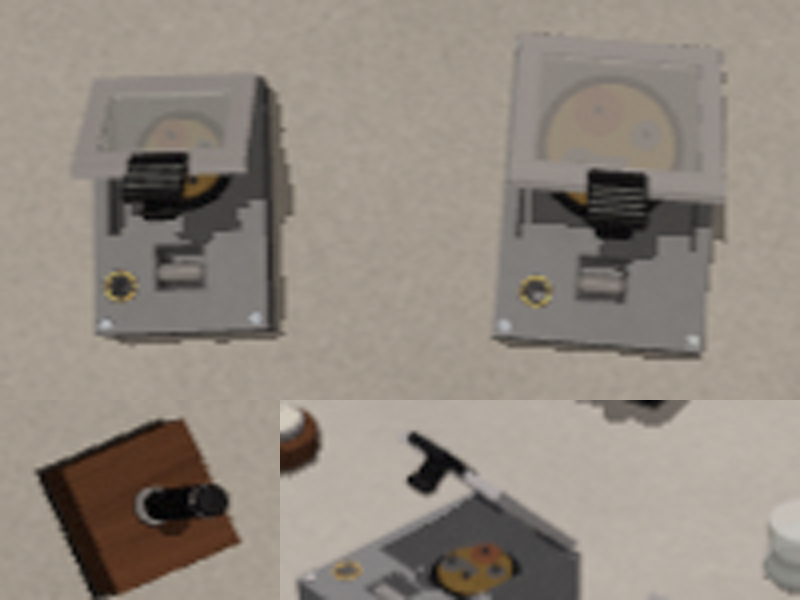

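The crop shows:
- **Brass rings:** (121,286) for the small tester and (537,290) for the large one.
- **Deck front corners:** (97,332) and (268,333) on the small tester, (493,337) and (701,353) on the large one.
- **Tabs:** centred at (157,182) and (618,200).
- **Probe:** collar at (150,505), handle top at (212,500).

Run:
```python
import pickle,cv2,numpy as np
from geo import *
np.set_printoptions(precision=4,suppress=True)
d=pickle.load(open('s0.pkl','rb'));t=d['top'];s=d['side']
up=lambda x,y,ox,oy:((x+.5)/4-.5+ox,(y+.5)/4-.5+oy)
T=lambda x,y,z:onz(ray(t,up(x,y,205,195)),z)
# brass ring by mask
for nm,cx,cy in(('small',121,286),('large',537,290)):
    u,v=map(int,up(cx,cy,205,195)); im=t['img'][v-6:v+7,u-6:u+7].astype(int)
    m=(im[...,0]-im[...,2]>30); ys,xs=np.nonzero(m); c=(xs.mean()+u-6,ys.mean()+v-6)
    print(nm,'ring',m.sum(),c,onz(ray(t,c),.038), T(cx,cy,.038))
for nm,a,b,L,hd,Wd in(('small',(97,332),(268,333),.134,.063,.09),('large',(493,337),(701,353),.16,.076,.11)):
    A=T(*a,.038);B=T(*b,.038);y=(A-B)[:2];W=np.linalg.norm(y);y/=W;x=np.array([y[1],-y[0]])
    C=(A+B)[:2]/2+x*L/2
    print(nm,'FL',A,'FR',B,'width',W,Wd,'yaw',np.arctan2(x[1],x[0]),'centre',C,'hinge',C+hd*x)
P=lambda x,y,z:onz(ray(t,up(x,y-400,460,255)),z)
print('collar',P(150,505,.046),'top',P(212,500,.123))
print('stand corners',[P(*q,.04)[:2] for q in((185,420),(240,540),(105,598),(62,463))])
# tab end/centre: tilt from ray in tester midplane
for nm,px,r,h in(('small',(157,182),.092,None),('large',(618,200),.118,None)):
    print(nm,'tab ray at z .08,.1,.12',[T(*px,z)[:2] for z in(.08,.1,.12)])
```

```text
small ring 29 (np.float64(234.27586206896552), np.float64(266.0)) [0.5313 0.2415 0.038 ] [0.5311 0.2402 0.038 ]
large ring 28 (np.float64(338.4642857142857), np.float64(267.4642857142857)) [0.5341 0.0245 0.038 ] [0.5348 0.0236 0.038 ]
small FL [0.5069 0.2515 0.038 ] FR [0.5087 0.1627 0.038 ] width 0.08878995294114966 0.09 yaw 0.021005402216703287 centre [0.5748 0.2085] hinge [0.6378 0.2098]
large FL [0.5098 0.0459 0.038 ] FR [ 0.5044 -0.0621  0.038 ] width 0.10814926564203567 0.11 yaw -0.04971713911697589 centre [ 0.587  -0.0121] hinge [ 0.6629 -0.0159]
collar [ 0.5148 -0.3024  0.046 ] top [ 0.5146 -0.3044  0.123 ]
stand corners [array([ 0.5596, -0.3235]), array([ 0.4982, -0.3507]), array([ 0.4667, -0.2806]), array([ 0.5355, -0.2593])]
small tab ray at z .08,.1,.12 [array([0.5813, 0.2166]), array([0.579 , 0.2131]), array([0.5767, 0.2095])]
large tab ray at z .08,.1,.12 [array([ 0.5784, -0.0149]), array([ 0.5762, -0.0135]), array([ 0.5739, -0.0122])]
```

The measurements agree with the given sizes: widths are 89 and 108 mm against 90 and 110 mm, the collar and handle-top positions match, and the stand centre is on the probe. I'm moving to above the small lip with the fingers shut, then turning to align the tool.

```bash
python3 -m inch '[1,-3.7,-1.65,0.2,0,0,0, 1,-3.7,-1.65,0.2,0,0,0, 1,-3.7,-1.65,0.2,0,0,0, 1,-3.7,-1.65,0.2,0,0,0, 1,-3.7,-1.65,0.2,0,0,0]' 40 >/dev/null && python3 -m inch '[1,-3.7,-1.65,0.2,0,0,0, 1,-3.7,-1.65,0.2,0,0,0, 1,-3.7,-1.65,0.2,0,0,0, 1,-3.7,-1.65,0.2,0,0,0, 1,-3.7,-1.65,0.2,0,0,0]' && python3 -m inch '[1,-3.7,-1.65,0.2,0,0,0, 1,-3.7,-1.65,0.2,0,0,0, 1,0,0,0,0,0,-0.138, 1,0,0,0,0,0,-0.138, 1,0,0,0,0,0,-0.138]' && python3 -m inch '[1,0,0,0,0,0,0, 1,0,0,0,0,0,0]'
```

```text
time: 1.15
position: [0.5245, 0.2709, 0.211]
ee_rot: [-0.645, -3.074, 0.0]
wrist_force: [0.8, 0.5, -0.3]
grip_width: 0.002
grip_force: 0.0
time: 1.65
position: [0.5782, 0.2119, 0.2069]
ee_rot: [0.008, -3.141, 0.0]
wrist_force: [-0.4, 0.2, -1.0]
grip_width: -0.001
grip_force: 0.0
time: 1.85
position: [0.5781, 0.2123, 0.207]
ee_rot: [-0.005, -3.141, -0.0]
wrist_force: [-1.3, 0.5, 0.2]
grip_width: 0.004
grip_force: 0.0
```

```bash
python3 -m inch '[1,-0.7,-0.15,4,0,0,0, 1,-0.7,-0.15,3.5,0,0,0, 1,0,0,0,0,0,0]' && python3 -m inch '[1,0,0,0.7,0,0,0, 1,0.3,0,0.7,0,0,0, 1,0.5,0,0.7,0,0,0, 1,0.6,0,0.7,0,0,0]' && python3 -m inch '[1,0.6,0,0.7,0,0,0, 1,0.5,0,0.7,0,0,0, 1,0.5,0,0.7,0,0,0, 1,0.4,0,0.7,0,0,0]'
python3 - <<'E'
from bench import snapshot
import cv2
cv2.imwrite('pics/s1.png',snapshot('side')['img'][140:300,180:400,::-1].repeat(3,0).repeat(3,1))
E
```

```text
time: 2.15
position: [0.5897, 0.2072, 0.1278]
ee_rot: [-0.004, -3.134, 0.008]
wrist_force: [0.6, -1.2, -0.1]
grip_width: 0.003
grip_force: 0.0
time: 2.55
position: [0.5782, 0.2099, 0.1049]
ee_rot: [-0.0, 3.14, 0.001]
wrist_force: [-0.1, -0.9, 0.2]
grip_width: -0.0
grip_force: 0.2
time: 2.95
position: [0.5579, 0.2095, 0.0758]
ee_rot: [-0.0, 3.141, 0.0]
wrist_force: [0.4, -0.1, 1.8]
grip_width: -0.003
grip_force: 0.3
```

View pics/s1.png

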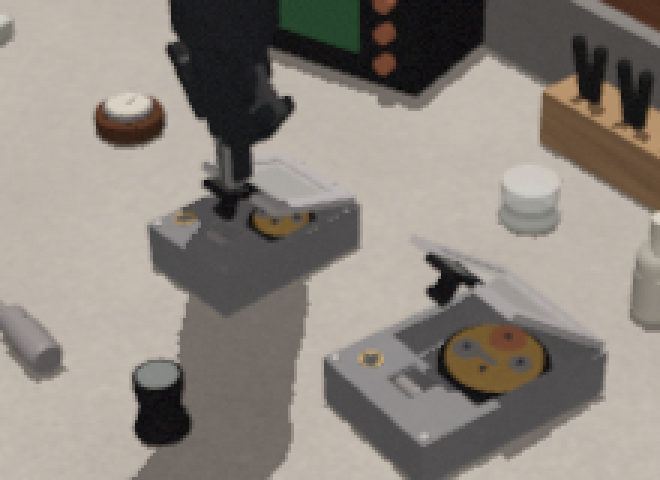

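The shut fingers rest on the small tab (about 230,185 in the crop) and the cover is going down. Carrying on to the snap.

```bash
python3 -m inch '[1,0.4,0,0.7,0,0,0, 1,0.3,0,0.7,0,0,0, 1,0.2,0,0.6,0,0,0, 1,0.1,0,0.5,0,0,0]' && python3 -m inch '[1,0,0,0.3,0,0,0, 1,0,0,0.1,0,0,0, 1,0,0,0,0,0,0]'
```

```text
time: 3.4
position: [0.5481, 0.2095, 0.0508]
ee_rot: [-0.0, -3.142, -0.0]
wrist_force: [0.3, -0.5, -0.6]
grip_width: -0.001
grip_force: 0.0
time: 3.7
position: [0.5471, 0.2094, 0.0476]
ee_rot: [0.001, -3.14, 0.001]
wrist_force: [-2.6, 0.2, 6.8]
grip_width: 0.001
grip_force: 3.4
```

```bash
python3 -m inch '[1,0,0,0.1,0,0,0, 1,0,0,0,0,0,0]' && python3 -m inch '[1,0,0,0.1,0,0,0, 1,0,0,0,0,0,0]'
```

```text
time: 3.9
position: [0.5472, 0.2094, 0.0474]
ee_rot: [0.001, -3.14, 0.001]
wrist_force: [-3.5, -1.6, 13.4]
grip_width: -0.0
grip_force: 6.9
time: 4.1
position: [0.5472, 0.2094, 0.0473]
ee_rot: [0.001, -3.141, 0.001]
wrist_force: [-5.8, -2.3, 20.5]
grip_width: -0.002
grip_force: 10.5
```

The force climbs at z = 0.0473 with no more travel, so the small cover is on its stop. Lifting and going to the large one.

```bash
python3 -m inch '[1,0,0,-4.7,0,0,0, 1,0,0,-4.7,0,0,0, 1,0,0,-4.7,0,0,0]' >/dev/null && python3 -m inch '[1,-0.84,-4.4,0,0,0,0, 1,-0.84,-4.4,0,0,0,0, 1,-0.84,-4.4,0,0,0,0, 1,-0.84,-4.4,0,0,0,0, 1,-0.84,-4.4,0,0,0,0]' && python3 -m inch '[1,0,0,4,0,0,0, 1,0,0,0.8,0,0,0, 1,0,0,0,0,0,0]'
python3 - <<'E'
from bench import snapshot
import cv2
cv2.imwrite('pics/s2.png',snapshot('side')['img'][140:300,180:400,::-1].repeat(3,0).repeat(3,1))
E
```

```text
time: 4.9
position: [0.59, -0.0122, 0.1859]
ee_rot: [0.001, -3.141, -0.0]
wrist_force: [1.1, 0.5, 0.5]
grip_width: -0.0
grip_force: 0.0
time: 5.2
position: [0.5884, -0.0091, 0.1368]
ee_rot: [0.003, -3.137, -0.002]
wrist_force: [0.3, 0.0, 0.4]
grip_width: -0.0
grip_force: 0.0
```

View pics/s2.png

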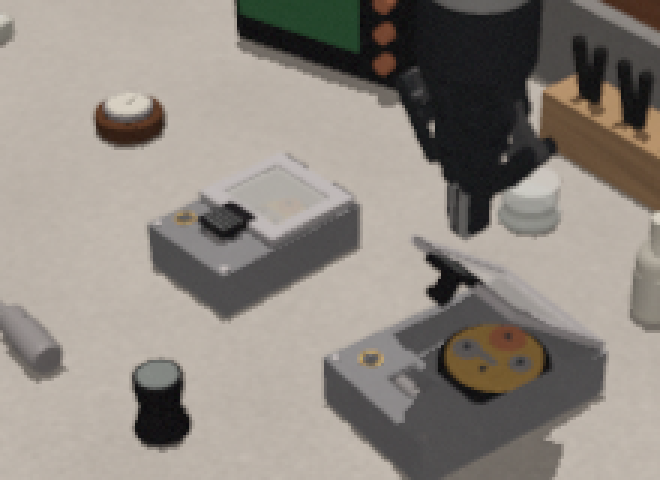

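The small cover lies flat shut (tab at 225,220 in the crop), and the fingers hang above the large tab (about 450,270). Pressing it along its arc.

```bash
python3 -m inch '[1,0,0,0.8,0,0,0, 1,0.4,0,0.8,0,0,0, 1,0.4,0,0.8,0,0,0, 1,0.5,0,0.8,0,0,0, 1,0.5,0,0.8,0,0,0]' && python3 -m inch '[1,0.5,0,0.8,0,0,0, 1,0.5,0,0.8,0,0,0, 1,0.4,0,0.8,0,0,0, 1,0.3,0,0.8,0,0,0, 1,0.2,0,0.7,0,0,0]' && python3 -m inch '[1,0.2,0,0.5,0,0,0, 1,0.1,0,0.4,0,0,0, 1,0,0,0.1,0,0,0, 1,0,0,0.1,0,0,0, 1,0,0,0,0,0,0]'
```

```text
time: 5.75
position: [0.5718, -0.0102, 0.0978]
ee_rot: [-0.001, 3.141, 0.001]
wrist_force: [0.8, 0.3, 1.4]
grip_width: 0.0
grip_force: 0.3
time: 6.25
position: [0.5534, -0.0105, 0.0589]
ee_rot: [-0.0, 3.141, 0.0]
wrist_force: [0.9, -0.2, 6.5]
grip_width: -0.001
grip_force: 3.2
time: 6.75
position: [0.5499, -0.0106, 0.0481]
ee_rot: [0.0, -3.141, 0.0]
wrist_force: [-1.7, 0.0, 0.6]
grip_width: -0.003
grip_force: 0.2
```

```bash
python3 -m inch '[1,0,0,0.1,0,0,0, 1,0,0,0.1,0,0,0, 1,0,0,0.1,0,0,0, 1,0,0,0,0,0,0]' && python3 -m inch '[1,0,0,-4.8,0,0,0, 1,0,0,-4.8,0,0,0, 1,0,0,-4.8,0,0,0]' >/dev/null && python3 -m inch '[0.5,0.5,-4.2,0,0,0,0, 0,0.5,-4.2,0,0,0,0, 0,0.5,-4.2,0,0,0,0, 0,0.5,-4.2,0,0,0,0, 0,0.5,-4.2,0,0,0,0]' >/dev/null && python3 -m inch '[0,0.5,-4.2,0,0,0,0, 0,0.5,-4.1,0,0,0,0, 0,0,0,0,0,0,0, 0,0,0,0,0,0,0]'
python3 - <<'E'
from bench import snapshot
import cv2,pickle,numpy as np
d={n:snapshot(n) for n in('top','side','wrist')}
pickle.dump(d,open('s1.pkl','wb'))
o=np.zeros((480,800,3),np.uint8)
o[:,:640]=d['wrist']['img']; o[:180,640:]=cv2.resize(d['top']['img'][200:290,320:400],(160,180)); o[180:420,640:]=cv2.resize(d['side']['img'][220:300,280:390],(160,240))
cv2.imwrite('pics/w2.png',o[:,:,::-1])
E
```

```text
time: 7.15
position: [0.5502, -0.0106, 0.0473]
ee_rot: [-0.0, 3.141, -0.001]
wrist_force: [-5.1, -0.1, 19.8]
grip_width: -0.001
grip_force: 9.5
time: 8.35
position: [0.5148, -0.3047, 0.1891]
ee_rot: [0.004, 3.142, 0.0]
wrist_force: [0.0, 1.1, 0.1]
grip_width: 0.998
grip_force: 0.0
```

View pics/w2.png

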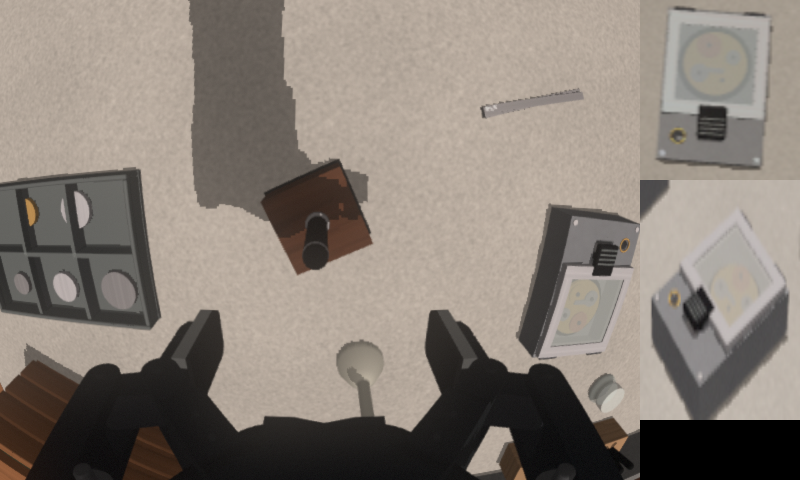

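Both covers lie flat shut (insets). The wrist view has the probe handle top at (316,258), its collar at (318,218), and the large terminal ring at (625,245). I'll check these with rays.

Run:
```python
import pickle,numpy as np
from geo import *
np.set_printoptions(precision=4,suppress=True)
d=pickle.load(open('s1.pkl','rb'));w=d['wrist']
print('top',onz(wray(w,(316,258)),.123),'collar',onz(wray(w,(318,219)),.046))
im=w['img'].astype(int);m=np.zeros(im.shape[:2],bool);m[232:258,612:638]=(im[...,0]-im[...,2]>50)[232:258,612:638]
ys,xs=np.nonzero(m);print(m.sum(),xs.mean(),ys.mean(),onz(wray(w,(xs.mean(),ys.mean())),.038))
t=d['top'];im=t['img'].astype(int);m=np.zeros(im.shape[:2],bool);m[261:274,332:346]=(im[...,0]-im[...,2]>30)[261:274,332:346]
ys,xs=np.nonzero(m);print(m.sum(),onz(ray(t,(xs.mean(),ys.mean())),.038))
```

```text
top [ 0.5153 -0.3063  0.123 ] collar [ 0.5111 -0.306   0.046 ]
45 624.2222222222222 244.66666666666666 [0.5351 0.0245 0.038 ]
28 [0.5341 0.0245 0.038 ]
```

Both views agree within about 2 mm: the probe is at (0.514,-0.305) and the terminal at (0.5345,0.0245). Descending to grasp the handle.

```bash
python3 -m inch '[0,0,0,4,0,0,0, 0,0,0,4,0,0,0, 0,0,0,3,0,0,0, 0,0,0,0,0,0,0]' && python3 -m inch '[1,0,0,0,0,0,0, 1,0,0,0,0,0,0, 1,0,0,0,0,0,0, 1,0,0,0,0,0,0, 1,0,0,0,0,0,0]' 60 && python3 -m inch '[1,0,0,0,0,0,0, 1,0,0,0,0,0,0, 1,0,0,0,0,0,0, 1,0,0,0,0,0,0, 1,0,0,0,0,0,0]'
```

```text
time: 8.9
position: [0.513, -0.3005, 0.0758]
ee_rot: [0.005, -3.134, -0.006]
wrist_force: [-1.1, 0.6, 0.4]
grip_width: 0.997
grip_force: 0.0
time: 9.4
position: [0.5158, -0.3047, 0.0803]
ee_rot: [-0.0, 3.14, -0.003]
wrist_force: [1.0, -5.3, -1.1]
grip_width: 0.174
grip_force: 58.3
time: 9.9
position: [0.5158, -0.3051, 0.0801]
ee_rot: [0.001, 3.14, -0.004]
wrist_force: [-0.4, -4.1, 6.0]
grip_width: 0.174
grip_force: 58.7
```

Grasped: the opening matches the 16 mm handle. Lifting straight out and carrying it to above the terminal.

```bash
python3 -m inch '[1,0,0,-1,0,0,0, 1,0,0,-1.5,0,0,0, 1,0,0,-1.5,0,0,0, 1,0,0,-2,0,0,0, 1,0,0,-2,0,0,0]' && python3 -m inch '[1,-0.2,2,0,0,0,0, 1,-0.2,3.5,0,0,0,0, 1,-0.2,3.5,0,0,0,0, 1,-0.2,3.5,0,0,0,0, 1,-0.2,3.5,0,0,0,0]' && python3 -m inch '[1,-0.2,3.5,0,0,0,0, 1,-0.2,3.5,0,0,0,0, 1,-0.2,3.5,0,0,0,0, 1,-0.2,3.5,0,0,0,0, 1,-0.1,3,0,0,0,0]' && python3 -m inch '[1,0,0,0,0,0,0, 1,0,0,0,0,0,0, 1,0,0,0,0,0,0]'
python3 - <<'E'
from bench import snapshot
import cv2,pickle,numpy as np
d={n:snapshot(n) for n in('top','side','wrist')}
pickle.dump(d,open('s2.pkl','wb'))
o=np.zeros((480,800,3),np.uint8)
o[:,:400]=cv2.resize(d['wrist']['img'][100:340,220:420],(400,480)); o[:,400:]=cv2.resize(d['side']['img'][170:290,270:370],(400,480))
cv2.imwrite('pics/w3.png',o[:,:,::-1])
E
```

```text
time: 10.4
position: [0.5148, -0.3016, 0.16]
ee_rot: [0.003, -3.14, -0.004]
wrist_force: [-0.1, -0.0, -0.7]
grip_width: 0.169
grip_force: 58.7
time: 10.9
position: [0.5244, -0.1406, 0.1596]
ee_rot: [0.002, -3.14, -0.003]
wrist_force: [0.6, 0.5, -0.8]
grip_width: 0.172
grip_force: 58.7
time: 11.4
position: [0.5331, 0.0301, 0.1597]
ee_rot: [0.005, -3.14, -0.003]
wrist_force: [-0.1, 0.3, 0.1]
grip_width: 0.17
grip_force: 58.7
time: 11.7
position: [0.5335, 0.0254, 0.1593]
ee_rot: [-0.001, -3.14, 0.001]
wrist_force: [0.2, -0.3, -1.8]
grip_width: 0.167
grip_force: 58.8
```

View pics/w3.png

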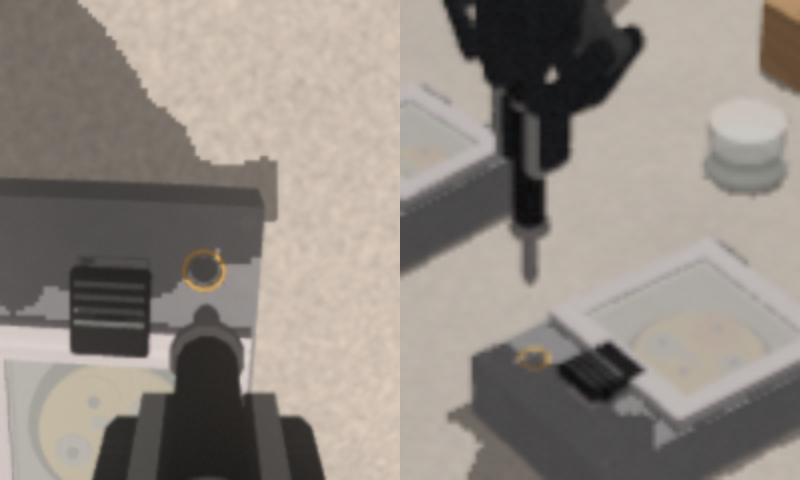

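The wrist crop has the ring at (204,271) and the pin tip at (206,309). The side crop has the ring at (534,358) and the tip at (531,281). The probe hangs upright. Working out the tip's offset from the ring.

Run:
```python
import pickle,numpy as np
from geo import *
np.set_printoptions(precision=4,suppress=True)
d=pickle.load(open('s2.pkl','rb'));w=d['wrist'];s=d['side'];t=d['top']
W=lambda x,y:wray(w,(220+x/2-.25,100+y/2-.25)); S=lambda x,y:ray(s,(270+(x-400)/4-.4,170+y/4-.4))
print('ring w',onz(W(204,271),.038),'s',onz(S(534,358),.038),'tri',tri(W(204,271),S(534,358)))
print('tip tri',tri(W(206,309),S(531,281)),'w@.088',onz(W(206,309),.0875),'s@.088',onz(S(531,281),.0875))
print('collar',tri(W(206,350),S(530,228)))
```

```text
ring w [0.5357 0.0236 0.038 ] s [0.533 0.024 0.038] tri (array([0.5346, 0.0242, 0.0376]), np.float64(0.0025002960534083463))
tip tri (array([0.5323, 0.0247, 0.0878]), np.float64(0.0009354202572456446)) w@.088 [0.5328 0.0245 0.0875] s@.088 [0.532  0.025  0.0875]
collar (array([0.5319, 0.0247, 0.1206]), np.float64(0.0010976307617531502))
```

The tip is about 2 mm short in x. Correcting that and inserting, slowing down at the mouth.

```bash
python3 -m inch '[1,-0.2,0,1.5,0,0,0, 1,0,0,1.5,0,0,0, 1,0,0,1,0,0,0, 1,0,0,0.3,0,0,0, 1,0,0,0,0,0,0]' && python3 -m inch '[1,0,0,0.4,0,0,0, 1,0,0,0.4,0,0,0, 1,0,0,0.4,0,0,0, 1,0,0,0,0,0,0]'
```

```text
time: 12.35
position: [0.536, 0.0262, 0.116]
ee_rot: [-0.0, -3.141, 0.0]
wrist_force: [0.1, -0.0, -0.6]
grip_width: 0.172
grip_force: 58.8
time: 12.75
position: [0.5358, 0.0256, 0.1038]
ee_rot: [-0.0, -3.14, 0.002]
wrist_force: [-0.0, -1.7, -1.3]
grip_width: 0.173
grip_force: 58.8
```

```bash
python3 -m inch '[1,0,0,0.6,0,0,0, 1,0,0,0.6,0,0,0, 1,0,0,0.6,0,0,0, 1,0,0,0,0,0,0]' && python3 -m inch '[1,0,0,0.4,0,0,0, 1,0,0,0.3,0,0,0, 1,0,0,0.1,0,0,0, 1,0,0,0,0,0,0]'
```

```text
time: 13.15
position: [0.5356, 0.0255, 0.0852]
ee_rot: [-0.0, -3.14, 0.002]
wrist_force: [0.2, -5.0, -3.8]
grip_width: 0.172
grip_force: 58.7
time: 13.55
position: [0.5358, 0.0254, 0.0781]
ee_rot: [-0.001, -3.141, 0.002]
wrist_force: [-0.9, -5.0, -0.3]
grip_width: 0.168
grip_force: 59.3
```

```bash
python3 -m inch '[1,0,-0.05,0.1,0,0,0, 1,0,0,0.1,0,0,0, 1,0,0,0,0,0,0]' && python3 -m inch '[0.7,0,0,0,0,0,0, 0.4,0,0,0,0,0,0, 0,0,0,0,0,0,0, 0,0,0,0,0,0,0, 0,0,0,0,0,0,0]'
python3 - <<'E'
from bench import snapshot
import cv2,pickle,numpy as np
d={n:snapshot(n) for n in('side','wrist')}
pickle.dump(d,open('s3.pkl','wb'))
o=np.zeros((480,800,3),np.uint8)
o[:,:400]=cv2.resize(d['wrist']['img'][100:340,220:420],(400,480)); o[:,400:]=cv2.resize(d['side']['img'][170:290,270:370],(400,480))
cv2.imwrite('pics/w4.png',o[:,:,::-1])
E
```

```text
time: 13.85
position: [0.5361, 0.0254, 0.0779]
ee_rot: [0.0, 3.141, -0.002]
wrist_force: [-3.8, -4.7, 17.7]
grip_width: 0.17
grip_force: 61.3
time: 14.35
position: [0.5363, 0.0264, 0.0761]
ee_rot: [-0.001, 3.142, 0.001]
wrist_force: [0.3, -0.9, 0.4]
grip_width: 0.953
grip_force: 0.0
```

View pics/w4.png

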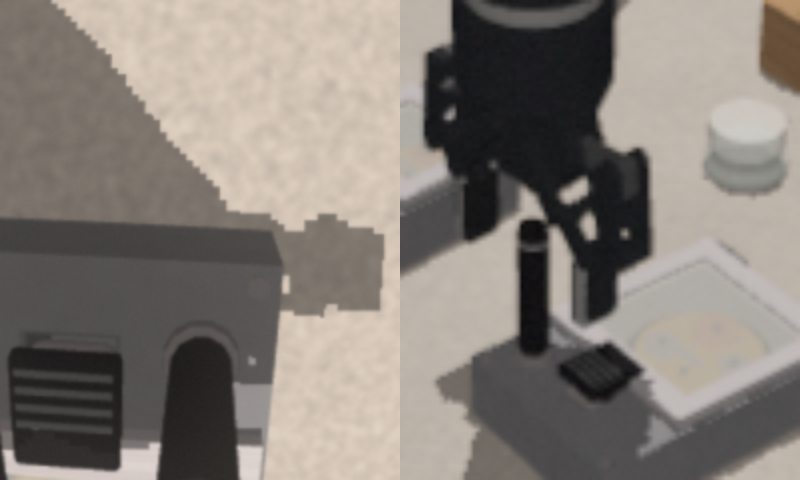

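The probe stands upright with its collar on the deck (side crop about 534,350), the fingers are open and clear, and the cover is still shut. Retracting straight up, then a last check.

```bash
python3 -m inch '[0,0,0,-2,0,0,0, 0,0,0,-4,0,0,0, 0,0,0,-4,0,0,0, 0,0,0,-4,0,0,0, 0,0,0,0,0,0,0]' && python3 -m inch '[0,4,0,0,0,0,0, 0,4,0,0,0,0,0, 0,2,0,0,0,0,0, 0,0,0,0,0,0,0, 0,0,0,0,0,0,0]'
python3 - <<'E'
from bench import snapshot
import cv2,numpy as np
s=snapshot('side')['img'];t=snapshot('top')['img']
o=np.zeros((480,800,3),np.uint8)
o[:,:480]=cv2.resize(s[150:310,210:370],(480,480)); o[:320,480:]=cv2.resize(t[140:350,190:400],(320,320))
cv2.imwrite('pics/f.png',o[:,:,::-1])
E
```

```text
time: 14.95
position: [0.5397, 0.0269, 0.2212]
ee_rot: [0.0, 3.131, 0.003]
wrist_force: [0.4, 1.1, 0.6]
grip_width: 0.999
grip_force: 0.0
time: 15.45
position: [0.4369, 0.026, 0.2162]
ee_rot: [-0.0, 3.141, 0.0]
wrist_force: [0.3, -0.1, 0.4]
grip_width: 0.998
grip_force: 0.0
```

View pics/f.png

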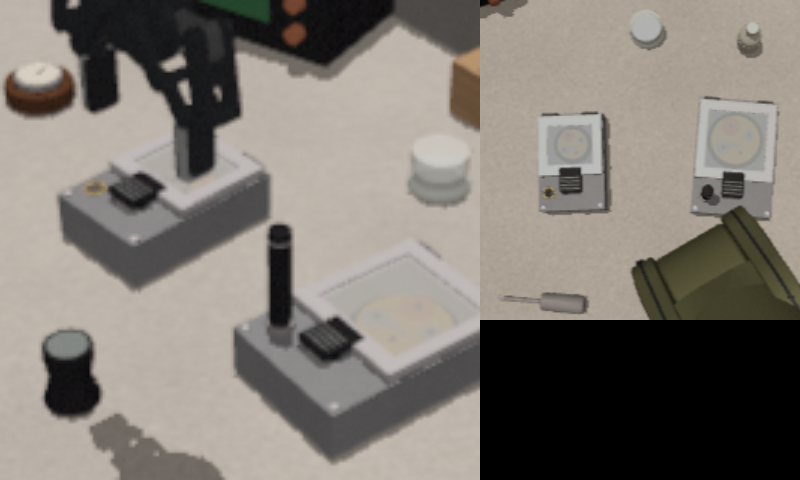

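The probe stands in the large terminal with its collar seated (side crop 282,330). The tip came down 81 mm, from 0.088 to 0.006. Both covers are flat shut, the bystanders visible in this view are in place, and the arm is clear. Handing in.

```bash
python3 -c "
from bench import workorder
print(workorder.job_done())"
```

```text
the job is handed in; nothing more can be done
None
```

I handed the job in at about 15.5 s: both covers are snapped shut, the probe stands fully home in the large tester's terminal, and the arm touches nothing; no verdict was returned.

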